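# Roll the drying rod into line with its brackets

## Task

The wooden rod lying on the laundry counter is to be screwed between the two grey brackets beyond it. Push on the top of the rod with your fingertips to roll it along the counter, away from the robot, until it lies still between the brackets, in line with their two round sockets, then take your hand away. Do not lift, pinch or drag the rod, keep your fingertips on its upper half, and leave everything else on the counter where it is.

Things in the scene. Friction and masses are not known exactly. Their poses are not given: they have to be found in the camera images.
- rod: loose wooden rod: cylinder, diameter 35 mm, length 220 mm, about 0.15 kg, lying on the counter. Origin mid-axis (17.5 mm up); y axis along the rod; x and z turn as it rolls (z up at the start). Rolling resistance is slight: let go at 40 mm/s it runs on 1 or 2 mm. It starts nearly parallel to the line of the sockets, 120 to 165 mm from it, on the robot's side
- line_center (a point): midway between the two sockets, 17.5 mm above the counter: where the middle of the rod is to end. y runs from socket to socket; x is level, square to that, the way the rod must roll (away from the robot). Nothing stops the rod here: it can roll past
- socket_left (a point): middle of the inner face of the left (+y) bracket, 17.5 mm up, in a dark round socket. Bracket: grey block fixed to the counter, 50 mm along x (socket in the middle), 16 mm thick, 52 mm tall, with a 5 mm thick foot plate reaching 45 mm outwards behind it. Axes as line_center
- socket_right (a point): the same on the right (-y) bracket. The inner faces are 268 mm apart: the 220 mm rod passes between them with 24 mm to spare at each end
- detergent: green closed detergent bottle, 72 mm across, 210 mm tall, standing; origin at the centre of its underside. To be left alone.
- spray_can: bare metal can with a paper label, 54 mm across, 170 mm tall, standing; origin at the centre of its underside. To be left alone.
- screw_jar: small glass jar with a metal lid, 60 mm across, 70 mm tall, standing beyond the brackets; origin at the centre of its underside. To be left alone.
- scoop_cup: white plastic measuring cup, 70 mm across, 70 mm tall, open upwards; origin at the centre of its underside. To be left alone.
- screwdriver: screwdriver lying on the counter; origin on its underside. To be left alone.
- soap_box: plain cardboard soap packet, 55 x 90 x 35 mm, lying beyond the brackets; origin at the centre of its underside. To be left alone.
- brush: brush with a handle, lying on the counter beyond the brackets; origin on its underside. To be left alone.
Mind the look-alikes: they are no part of the job. There is more than one size of the rod; the one meant has the size given above.

How it is judged (in metres and radians):
On the way, in this order (a step that is already met when the one before it is completed fails the run):
1. the rod has rolled through half a turn (angle between rod's own z axis and vertical above 2.5 rad), for 0.02 s.
2. the rod has rolled on through nearly a whole turn (angle between rod's own z axis and vertical below 0.7 rad), for 0.02 s.
At the end, for the whole second after the job is handed in: the rod lies still on the counter between the brackets, its middle within 10 mm of the line of the sockets (across it) and within 22 mm of midway between them, parallel to that line within 0.12 rad (x of rod in the frame of line_center between -0.01 and 0.01 m and y of rod in the frame of line_center between -0.022 and 0.022 m and angle between the y axis of rod and the y axis of line_center, either way round below 0.12 rad and height (world z) of rod below 0.0205 m and linear speed of rod below 0.01 m/s); the robot touches nothing.
It fails at once if the rod is lifted off the counter (more than 10 mm) (height (world z) of rod above 0.0275 m).
It fails at once if the rod is pushed or pinched with the fingertips below its mid-height (contact force between the fingers and rod above 0.5 N and height (world z) of the grasp point below 0.036 m).
It fails at once if something else on the counter is moved by more than 15 mm (distance of any of detergent, spray_can, screw_jar, scoop_cup, screwdriver, soap_box, brush from where it was at the start of the episode above 0.015 m).
It also fails if it takes over 64 s, if anything falls off the work surface, if the arm or the gripper's body presses on something with over 40 N, if the wrist force passes 120 N, or if a joint passes its speed limit or range.

## Robot

A 6-joint arm with a two-finger parallel gripper is mounted at the origin on the work surface. World frame = base frame: x ahead of the robot, y to its left, z up, the work surface at z = 0. Lengths are in mm, angles in rad, forces in N, time in s.
With the tool pointing down it reaches from about 300 to 775 mm from the base axis. Payload 14.6 kg.
Tool frame: the origin (TCP) lies at the very end of the fingers, on their centre line; the grasp point (between the pads) lies manip.grip_depth behind it (manip.grip_depth is the distance from the TCP to the grasp point, in mm); x points along the fingers, z is the direction in which the jaws open and shut, and the axes are right-handed (so a half turn about x gives the same grasp; the last joint's range is limited). The gripper opens to 94 mm and grips with 3 to 60 N. Pads are 16 mm wide; open, the fingers measure 119 mm over their backs; the gripper's body (75 mm by 177 mm) begins 78 mm behind the grasp point.
Start: joints at [-0.067, 0.3, 1.521, -0, 1.321, -0.067], TCP at [549.99, -0.002, 205.446] pointing down, gripper open.
Joint ranges: [-3.03, 3.03], [-0.79, 2.21], [0.23, 2.52], [-1.04, 4.18], [0, 3.07], [-2.55, 2.55]. Speed limits (rad/s): [2.22, 2.22, 2.57, 3.14, 3.14, 3.14].

## Interface

Orientations are given as [roll, pitch, yaw] about the fixed x, y, z axes, in that order (R = Rz(yaw) Ry(pitch) Rx(roll)).
In Python, from cell import manip gives the robot as it stands.
- The arm moves only by the tool step_arm, never from a script. Its argument "commands" is one flat list of numbers, 7 for each row, row after row: the shift along the tool's x, y, z in m, then the turn, a rotation vector about the tool's x, y, z in degrees, then the finger opening in m, from 0 to 0.094. A call has 1 to 5 rows; each row shifts and turns the commanded pose from where the row before left it, along the tool's axes as they then stand; what a row does not reach is not made up. A row lasts 1/8 s, in which the tool goes at most 62.5 mm and 10.7 degrees, less where a joint would pass 70% of its speed; a pose out of reach is approached as far as the arm can. A call with a gripper value outside its range is refused whole. The fingers move at their own pace and stop on an object; "squeeze" is the grip in N (left out, the last holds). Time passes only in rows, so rows that do not move let the fingers close. It gives the time, the measured TCP pose, the force and the opening at its end, in the units of the state.
- manip.read_state(): the state, without advancing time (a new reading comes with each control period).
- manip.camera(name): name is "scene" or "side" or "wrist"; returns the picture (420x560x3 uint8, red, green, blue); there is no depth.
- manip.camera_model(name): a dict with "intrinsics" (3x3 intrinsics, pixels), "origin" and "orientation" of the camera in the world; the wrist camera has in their place "tool_from_camera" (4x4, takes a point from camera to tool coordinates, whose origin is the TCP and whose axes are the tool frame's). Camera axes: x right, y up, looking along -z (the intrinsics and any distortion apply to the point x, -y, -z); pixel columns grow to the right and rows downward; lengths in mm; the calibration is good to about 2 mm. The wrist camera is an equidistant fisheye: a pixel r from the principal point sees the ray r / f radians off the axis. A picture is of the moment at which its call begins: read the wrist's pose just before it. camera_model takes no time and is no camera call.
- manip.sign_off(): hands the job in, once; it reports no verdict.
Trained networks look in the newest picture that a camera, given by its name, has taken for a name from the list of things; names that differ only in an ending like _2 or _b are one class to them, and where a whole thing is asked for, a point or a joint stands for the part that bears it (a point fixed in the world has none). Each returns a list of dicts, best first, with "score" (0 to 1); they miss things now and then, are a little off and sometimes report something else, mostly with a low value. They report only what shows in the picture. A call takes as long as a camera call. They do not tell look-alikes from the thing itself.
- manip.find_in(thing, camera): "centre" ([row, column] in pixels, amid what is visible of it).
- manip.outline_of(thing, camera): "pixels" (420x560 bool, what is visible of it) and "centre" ([row, column] in pixels, amid what is visible of it).
The state is a dict: "clock": time; "joints": joint angles; "qd": joint speeds; "effort": joint torques, N m; "eef_pos": TCP position; "eef_rot": TCP orientation; "wrist_force": force on the tool from outside, world axes, zero at the start; "moment": the same for the moment, N m; "finger_gap": finger opening in mm.
Only numpy, scipy, OpenCV 4.12 (cv2) and the standard library are available. Lean on these libraries where they do the work, as an engineer would, in place of code of your own. Each camera call takes 0.05 s, during which the arm holds its last target. There are 200 camera calls.

## Working session

There is one attempt and no reset: what is moved stays moved. The work goes in short steps, Python scripts to look and compute and a tool call to move; the robot and the scene stay as the last step left them, time stands still between calls to the robot, and variables do not carry over. Pictures are saved under pics/ and viewed, about 8 in all and at most 12, crops included, and the job is handed in when it is done.

Besides the shell and the picture viewer there is one more tool, called after "Call:" in YAML: its name, and indented under it one key for each argument. step_arm: Moves the arm, as the interface text tells. Its arguments: {"type":"object","properties":{"commands":{"type":"array"},"squeeze":{"type":"number"}},"required":["commands"]}

```bash
mkdir -p pics; ls
cat > h.py <<'E'
from cell import manip
import numpy as np, cv2
def snap(c,fn):
    im=manip.camera(c); cv2.imwrite('pics/'+fn,im[:,:,::-1]); return im
E
python3 - <<'E'
from h import *
a=snap('scene','a1.png');b=snap('side','b1.png')
cv2.imwrite('pics/ab.png',np.vstack([a,b])[:,:,::-1])
for c in ['scene','side','wrist']: print(c,manip.camera_model(c))
print(manip.read_state(),manip.grip_depth)
E
```

```text
pics
scene {'intrinsics': array([[411.8745952 ,   0.        , 280.64452713],
       [  0.        , 411.8745952 , 207.19699642],
       [  0.        ,   0.        ,   1.        ]]), 'origin': array([1109.59778141, -305.80336775,  888.7042941 ]), 'orientation': array([0.69055173, 0.01021824, 1.05280634])}
side {'intrinsics': array([[503.99827536,   0.        , 279.69380039],
       [  0.        , 503.99827536, 214.39939693],
       [  0.        ,   0.        ,   1.        ]]), 'origin': array([404.12787525, 972.7258458 , 693.24117193]), 'orientation': array([ 0.96459528,  0.02450434, -3.0717271 ])}
wrist {'intrinsics': array([[325.1922621 ,   0.        , 276.75886284],
       [  0.        , 325.1922621 , 207.79694466],
       [  0.        ,   0.        ,   1.        ]]), 'tool_from_camera': array([[ 6.52037410e-04,  2.46501619e-01, -9.69142160e-01,
        -1.78728080e+02],
       [ 9.61008313e-04,  9.69141764e-01,  2.46502165e-01,
         7.17691225e+01],
       [ 9.99999326e-01, -1.09208231e-03,  3.95026581e-04,
         7.17132443e-01],
       [ 0.00000000e+00,  0.00000000e+00,  0.00000000e+00,
         1.00000000e+00]])}
{'clock': 0.1, 'joints': array([-6.66030933e-02,  3.00408348e-01,  1.52151156e+00,  2.02795772e-05,
        1.32070967e+00, -6.66046644e-02]), 'qd': array([ 4.90433283e-05, -8.37570215e-04, -1.42796069e-03,  2.33506868e-04,
       -2.29794796e-03,  1.33675198e-03]), 'effort': array([ 1.84928511e-03, -5.32644153e+01, -3.53284299e+01,  7.10431044e-02,
        2.34944851e-02, -7.30603051e-05]), 'eef_pos': array([5.49764826e+02, 1.63812342e-02, 2.04950161e+02]), 'eef_rot': array([3.05604625, 1.56975922, 3.05604279]), 'wrist_force': array([ 0.19165937, -0.14844181, -0.42256838]), 'moment': array([-0.01244567, -0.00144906,  0.04543753]), 'finger_gap': 94.03375458318982} 18.8
```

View pics/a1.png

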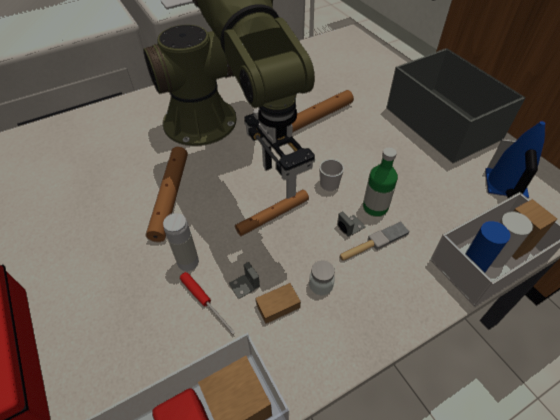

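View pics/b1.png

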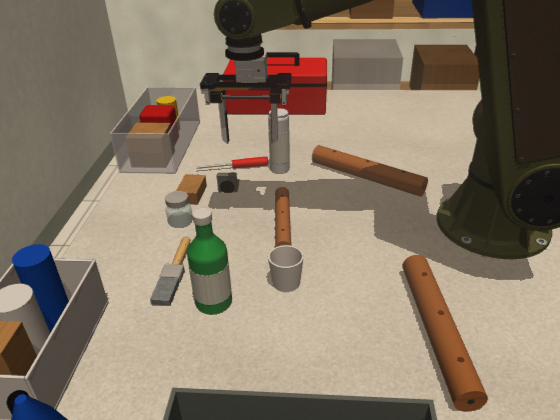

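The scene view shows the thin rod from about (240,228) to (305,197) in (col,row), with the brackets at (250,275) and (348,222). The other two rods are thicker look-alikes. The cup and the detergent bottle are close to the rod's left end. I'll fit models to the outlines.

```bash
cat >> h.py <<'E'
from scipy.spatial.transform import Rotation as Ro
from scipy.optimize import minimize
def Rm(e): return Ro.from_euler('xyz',e).as_matrix()
def proj(P,c,st=None):
    m=manip.camera_model(c);K=m['intrinsics'];P=np.atleast_2d(P)
    if c=='wrist':
        T=m['tool_from_camera'];Rt=Rm(st['eef_rot']);R=Rt@T[:3,:3];o=st['eef_pos']+Rt@T[:3,3]
    else: R=Rm(m['orientation']);o=m['origin']
    q=(P-o)@R*[1,-1,-1]
    if c=='wrist':
        rr=np.hypot(q[:,0],q[:,1])+1e-9;th=np.arctan2(rr,q[:,2]);return q[:,:2]/rr[:,None]*th[:,None]*K[0,0]+K[:2,2]
    return q[:,:2]/q[:,2:]*K[0,0]+K[:2,2]
def unproj(uv,c,z,st=None):
    g=lambda p: np.sum((proj([p[0],p[1],z],c,st)[0]-uv)**2)
    x0=[600,0] if st is None else st['eef_pos'][:2]
    return minimize(g,x0,method='Nelder-Mead',options=dict(xatol=.01,fatol=1e-6)).x
def cyl(x,y,yaw,r=17.5,L=220):
    t=np.linspace(0,2*np.pi,24);a=np.array([-np.sin(yaw),np.cos(yaw),0]);n=np.array([np.cos(yaw),np.sin(yaw),0])
    ring=r*(np.cos(t)[:,None]*n+np.sin(t)[:,None]*[0,0,1])+[x,y,r]
    return np.vstack([ring+s*L/2*a for s in np.linspace(-1,1,9)])
def raster(groups,S=4):
    m=np.zeros((420*S,560*S),np.uint8)
    for g in groups: cv2.fillConvexPoly(m,cv2.convexHull(np.round((g+.5)*S-.5).astype(np.int32)),1)
    return cv2.resize(m.astype(np.float32),(560,420),interpolation=cv2.INTER_AREA)
def fitrod(mask,c,x0,st=None,ign=None):
    w=1 if ign is None else 1-ign
    f=lambda p: (w*np.abs(raster([proj(cyl(p[0],p[1],p[2]/100),c,st)])-mask)).sum()
    s=np.array([x0]+[np.array(x0)+d for d in np.diag([12,12,8.])])
    r=minimize(f,x0,method='Nelder-Mead',options=dict(initial_simplex=s,xatol=.1,fatol=.3)); return r.x,r.fun,mask.sum()
E
python3 - <<'E'
from h import *
st=manip.read_state(); print(Rm(st['eef_rot']).round(3))
for c in ['scene','side','wrist']:
    im=snap(c,c+'0.png'); stt=st if c=='wrist' else None
    for n,z in [('rod',17.5),('socket_left',26),('detergent',100),('spray_can',85),('scoop_cup',35),('screw_jar',35),('screwdriver',10),('soap_box',17),('brush',10)]:
        for d in manip.outline_of(n,c)[:4]:
            if d['score']<.3: continue
            u=np.array(d['centre'])[::-1]; print(c,n,round(d['score'],2),u.round(1),d['pixels'].sum(),unproj(u,c,z,stt).round(1))
            np.save(f"m_{c}_{n}_{int(u[0])}.npy",d['pixels'])
E
cp pics/wrist0.png pics/w0.png
```

```text
[[-0.001  0.     1.   ]
 [ 0.     1.    -0.   ]
 [-1.     0.    -0.001]]
scene rod 0.86 [166.4 192.6] 1799 [ 270.2 -210.8]
scene rod 0.67 [270.2 212. ] 977 [480.2  10. ]
scene rod 0.6 [319.9 109.1] 947 [169.9 373.6]
scene socket_left 0.83 [254.3 275.8] 1035 [ 639.1 -120.3]
scene detergent 0.83 [383.1 185.5] 1541 [609.4 275.2]
scene spray_can 0.92 [182.  242.6] 1264 [ 505.6 -240.2]
scene scoop_cup 0.59 [331.  174.4] 589 [458.9 221.5]
scene scoop_cup 0.54 [381.3 239.1] 813 [736.9   0. ]
scene screw_jar 0.62 [320.3 280.5] 709 [732.5   5.9]
scene screwdriver 0.97 [199.5 291.5] 606 [555.  -0.]
scene soap_box 0.78 [274.1 301.4] 1130 [ 717.  -109.7]
scene brush 0.66 [382.9 240.5] 837 [704.3 219.3]
side rod 0.75 [367.7 167. ] 2250 [ 266.7 -231. ]
side rod 0.63 [281. 216.] 875 [485.2   7.7]
side rod 0.58 [445.9 342.5] 4754 [178.5 373.8]
side socket_left 0.96 [228.8 181.1] 399 [610.3  -0. ]
side detergent 0.65 [210.2 267.7] 3393 [591.9 292.4]
side spray_can 0.7 [282.9 265. ] 1307 [462.9 262. ]
side spray_can 0.64 [279.3 145.9] 1057 [ 503.4 -217.8]
side spray_can 0.64 [193.9 185.5] 563 [688.3 -
[... 209 characters left out ...]
8 -269.3]
side screwdriver 0.71 [179.4 210.7] 822 [734.2 -16.8]
side soap_box 0.6 [195.  181.8] 589 [ 721.1 -141.3]
wrist rod 0.8 [23.8 33.6] 2325 [190.7 233.4]
wrist rod 0.7 [217.6 172.6] 5693 [4.817e+02 1.000e-01]
wrist rod 0.61 [159.9 360. ] 1113 [ 372.1 -261.2]
wrist socket_left 0.75 [340.5  53.3] 3537 [620.1 156.3]
wrist spray_can 0.97 [245.1 355.1] 1367 [ 513.5 -181.6]
wrist spray_can 0.38 [416.3 252.1] 1899 [697.6 -52.2]
wrist scoop_cup 0.85 [197.3  11.8] 1689 [462.7 205. ]
wrist screw_jar 0.89 [426.8 181.5] 2728 [725.4  15.1]
wrist screwdriver 0.94 [311.8 357.8] 1280 [ 601.8 -250.6]
wrist soap_box 0.76 [416.1 253. ] 1909 [731.  -81.7]
wrist brush 0.75 [398.6  33.7] 2384 [695.8 192.1]
```

View pics/wrist0.png

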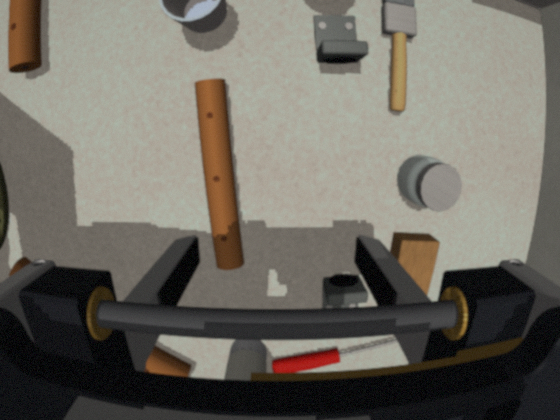

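Right in the wrist view is world +x and up is +y. The rod runs from (210,82) to (230,266). The left bracket is at (341,40) and the right bracket at (345,290). Now the fits for the rod and the bracket pair.

```bash
cat >> h.py <<'E'
def boxpts(x0,x1,y0,y1,z0,z1): return np.array([[a,b,c] for a in(x0,x1) for b in(y0,y1) for c in(z0,z1)])
def bracket(p,side):
    x,y,yw=p[0],p[1],p[2]/100
    G=[boxpts(-25,25,134,150,0,52),boxpts(-25,25,150,195,0,5)]
    R=Ro.from_euler('z',yw).as_matrix()
    return [(g*[1,side,1])@R.T+[x,y,0] for g in G]
E
python3 - <<'E'
from h import *
import glob
st=manip.read_state()
for f,c in [('m_wrist_rod_217','wrist'),('m_scene_rod_270','scene'),('m_side_rod_281','side')]:
    print(c,fitrod(np.load(f+'.npy').astype(np.float32),c,[482,5,8],st if c=='wrist' else None))
L=[('m_wrist_socket_left_340','wrist',1),('m_scene_socket_left_254','scene',-1),('m_side_socket_left_228','side',-1)]
M=[(np.load(f+'.npy').astype(np.float32),c,s) for f,c,s in L]
def cost(p,M): return sum(np.abs(raster([proj(g,c,st) for g in bracket(p,s)])-m).sum()/m.sum() for m,c,s in M)
for sub in [M,M[:2],[M[0],M[2]]]:
    x0=np.array([620,10,4.]);s=np.array([x0]+[x0+d for d in np.diag([12,12,8.])])
    r=minimize(cost,x0,args=(sub,),method='Nelder-Mead',options=dict(initial_simplex=s,xatol=.05,fatol=1e-4));print(r.x,r.fun,[cost(r.x,[m]) for m in sub])
p=r.x
im=cv2.imread('pics/wrist0.png')
for sd in (1,-1):
    for g in bracket(p,sd): cv2.polylines(im,[cv2.convexHull(proj(g,'wrist',st).astype(np.int32))],True,(0,255,0),1)
im2=cv2.imread('pics/scene0.png')
for sd in (1,-1):
    for g in bracket(p,sd): cv2.polylines(im2,[cv2.convexHull(proj(g,'scene').astype(np.int32))],True,(0,255,0),1)
cv2.imwrite('pics/ov.png',np.hstack([im[:330,280:500],cv2.resize(im2[170:335,200:390],None,fx=2,fy=2)]))
E
```

```text
wrist (array([483.35348277,  15.98546659,   7.97988003]), np.float64(232.5625), np.float32(5693.0))
scene (array([482.43908487,  15.17213346,   8.22844819]), np.float64(87.875), np.float32(977.0))
side (array([483.68927056,  -2.36361976,   8.42162556]), np.float64(112.375), np.float32(875.0))
[626.91512972  15.72637262   4.87452112] 1.00352144241333 [np.float32(0.41125953), np.float32(0.47916666), np.float32(0.11309524)]
[627.20451041  16.15746849   4.8654591 ] 0.8851406574249268 [np.float32(0.40917444), np.float32(0.4759662)]
[627.50746727  15.4739432    4.84354671] 0.530224084854126 [np.float32(0.4138394), np.float32(0.116384715)]
```

View pics/ov.png

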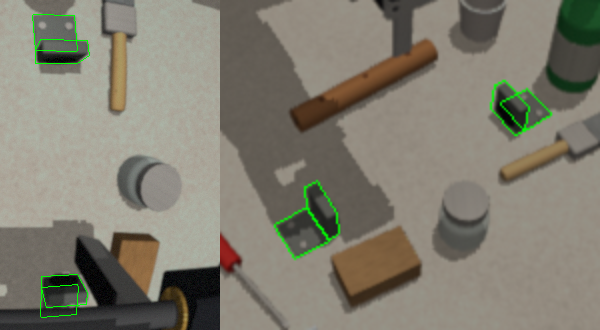

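The overlay matches both brackets. The line centre is at about (627,16) with yaw 0.049. The rod is at (483,15.5) with yaw 0.081, so it has 144 mm to roll (1.3 turns), which agrees with the given 120–165 mm. I'll turn the gripper so the jaws lie along the rod, then move over it.

Call:
step_arm:
  commands: [0,0.008,-0.037,10.5,0,0,0.07,0,0,0,10.5,0,0,0.07,0,0,0,10.5,0,0,0.07,0,0,0,10.5,0,0,0.07,0,0,0,10.5,0,0,0.07]

```text
clock: 2.22
eef_pos: [513.0, 8.0, 205.5]
eef_rot: [0.93, 1.571, 0.008]
wrist_force: [0.3, -1.0, 0.4]
finger_gap: 69.6
```

Call:
step_arm:
  commands: [0,0,0,10.5,0,0,0.07,0,0,0,10.5,0,0,0.07,0,0,0,10.5,0,0,0.07,0,0,0,1.5,0,0,0.07,0,0,0,0,0,0,0.07]

```text
clock: 2.85
eef_pos: [513.0, 8.0, 205.5]
eef_rot: [1.433, 1.571, -0.056]
wrist_force: [0.6, 0.2, 0.2]
finger_gap: 70.6
```

Run:
```python
from h import *
st=manip.read_state();print(st['eef_pos'],Rm(st['eef_rot']).round(4),st['joints'],st['wrist_force'])
```

```text
[512.99123104   7.99396631 205.46069304] [[ 0.      0.9966  0.0818]
 [-0.      0.0818 -0.9966]
 [-1.      0.      0.    ]] [-5.58164385e-02  2.17549685e-01  1.62449593e+00 -1.86940743e-08
  1.29951548e+00  1.43307268e+00] [0.57108754 0.22331484 0.20755993]
```

Call:
step_arm:
  commands: [0.04,-0.036,-0.01,0,0,0,0.07,0.05,0,0,0,0,0,0.07,0.05,0,0,0,0,0,0.07,0.015,0,0,0,0,0,0.07,0,0,0,0,0,0,0.07]

```text
clock: 3.48
eef_pos: [476.5, 15.1, 50.7]
eef_rot: [-1.727, 1.57, 3.065]
wrist_force: [-0.1, -1.0, 0.6]
finger_gap: 70.3
```

```bash
cat > look.py <<'E'
from h import *
import sys
LC=np.array([627.,15.8]);LY=.0487
st=manip.read_state();x0=[float(a) for a in sys.argv[1:4]]
for c in sys.argv[4].split(','):
    im=snap(c,c+'_'+str(round(st['clock'],2))+'.png'); s=st if c=='wrist' else None
    pr=raster([proj(cyl(x0[0],x0[1],x0[2]/100),c,s)])
    D=[d['pixels'].astype(np.float32) for d in manip.outline_of('rod',c) if d['score']>.2]
    D=[m for m in D if (m*pr).sum()>.3*min(pr.sum(),m.sum())]
    if not D: print(c,'none');continue
    p,f,n=fitrod(D[0],c,x0,s)
    q=(p[:2]-LC)@np.array([[np.cos(LY),-np.sin(LY)],[np.sin(LY),np.cos(LY)]])
    print(c,p.round(1),'resid',round(float(f/n),2),'in line frame',q.round(1),'yaw err',round(p[2]/100-LY,3))
print('tcp',st['eef_pos'].round(1),'F',st['wrist_force'].round(1),'clk',st['clock'])
E
python3 look.py 483 15.5 8 wrist,scene; ls pics
```

```text
wrist [483.7  16.2   8.3] resid 0.05 in line frame [-143.2    7.4] yaw err 0.034
scene [483.4  15.3   8. ] resid 0.08 in line frame [-143.4    6.4] yaw err 0.031
tcp [476.5  15.1  50.7] F [-0.1 -1.   0.6] clk 3.475
a1.png
ab.png
b1.png
ov.png
scene0.png
scene_3.48.png
side0.png
w0.png
wrist0.png
wrist_3.48.png
```

```bash
cp $(ls -t pics/wrist_*|head -1) pics/wv.png
```

```text
(no output)
```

View pics/wv.png

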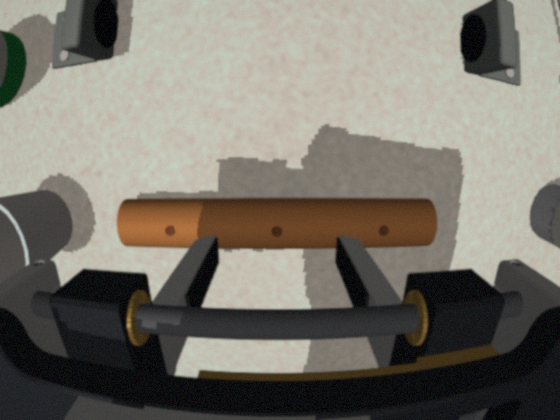

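The gripper is centred over the rod with both tips just behind its top line, and both sockets show ahead at (103,25) and (473,38). Next I'll touch down gently to read the force.

Call:
step_arm:
  commands: [0.0135,0,0,0,0,0,0.07,0.0025,0,0,0,0,0,0.07,0,0,0,0,0,0,0.07]

```text
clock: 4.05
eef_pos: [477.1, 15.2, 35.0]
eef_rot: [1.506, 1.569, 0.014]
wrist_force: [0.1, 0.9, 8.2]
finger_gap: 70.0
```

Call:
step_arm:
  commands: [0.0005,0.007,0,0,0,0,0.07,0,0.007,0,0,0,0,0.07]

```text
clock: 4.3
eef_pos: [491.5, 16.3, 34.9]
eef_rot: [1.522, 1.568, 0.03]
wrist_force: [-0.4, 1.0, 13.8]
finger_gap: 70.1
```

```bash
python3 look.py 486 15.5 8 wrist
```

```text
wrist [491.4  16.8   8.4] resid 0.14 in line frame [-135.4    7.6] yaw err 0.035
tcp [491.5  16.3  34.9] F [-0.4  1.  13.8] clk 4.3
```

Rod and tip move in the expected 1:2 ratio, so it's pure rolling. I'll continue the strokes and trim the yaw error of about 2° on the way.

Call:
step_arm:
  commands: [0,0.007,0,0,0,0,0.07,0,0.007,0,0,0,0,0.07,-0.008,0,0,0,0,0,0.07,0,-0.014,0,0,0,0,0.07,0.008,0,0,0,0,0,0.07]

```text
clock: 5.03
eef_pos: [490.1, 16.2, 34.3]
eef_rot: [1.479, 1.57, -0.013]
wrist_force: [-6.8, 2.6, 65.9]
finger_gap: 69.8
```

Call:
step_arm:
  commands: [0,0.014,0,0.5,0,0,0.07,0,0.014,0,0.5,0,0,0.07,-0.008,0,0,0,0,0,0.07,0,-0.014,0,0,0,0,0.07,0.008,0,0,0,0,0,0.07]

```text
clock: 5.65
eef_pos: [504.0, 17.4, 34.1]
eef_rot: [1.501, 1.57, -0.008]
wrist_force: [-7.5, 0.5, 56.5]
finger_gap: 69.9
```

```bash
python3 look.py 513 17.5 7 wrist,scene
```

```text
wrist [514.8  18.9   8.3] resid 0.06 in line frame [-111.9    8.6] yaw err 0.034
scene [514.9  17.7   8.1] resid 0.08 in line frame [-111.9    7.3] yaw err 0.032
tcp [504.   17.4  34.1] F [-7.5  0.5 56.5] clk 5.65
```

The steady force is too high because the press is 0.8 mm too deep. I'll ease off by 0.7 mm and take longer strokes.

Call:
step_arm:
  commands: [-0.0007,0.004,0,0,0,0,0.07,0,0.015,0,0,0,0,0.07,0,0.015,0,0,0,0,0.07,-0.008,0,0,0,0,0,0.07,0,-0.014,0,0,0,0,0.07]

```text
clock: 6.48
eef_pos: [524.2, 18.6, 42.6]
eef_rot: [-0.082, 1.571, -1.592]
wrist_force: [-0.4, 0.3, 0.5]
finger_gap: 70.0
```

```bash
python3 look.py 531 19.5 8 wrist,scene
```

```text
wrist [534.   20.8   8.2] resid 0.07 in line frame [-92.7   9.5] yaw err 0.034
scene [532.9  20.7   7.8] resid 0.13 in line frame [-93.8   9.5] yaw err 0.03
tcp [524.2  18.6  42.6] F [-0.4  0.3  0.5] clk 6.475
```

Call:
step_arm:
  commands: [0.008,0,0,0,0,0,0.07,0,0.017,0,0,0,0,0.07,0,0.017,0,0,0,0,0.07,-0.008,0,0,0,0,0,0.07,0,-0.015,0,0,0,0,0.07]

```text
clock: 7.3
eef_pos: [543.1, 19.8, 42.7]
eef_rot: [0.837, 1.571, -0.672]
wrist_force: [0.9, 0.3, -0.7]
finger_gap: 70.3
```

```bash
python3 look.py 552 22 8 wrist,scene
```

```text
wrist [553.1  21.8   8.3] resid 0.05 in line frame [-73.5   9.6] yaw err 0.034
scene none
tcp [543.1  19.8  42.7] F [ 0.9  0.3 -0.7] clk 7.3
```

Each stroke moves the rod about 19 mm. The roll is 70 mm so far, already past half a turn.

Call:
step_arm:
  commands: [0.008,0,0,0,0,0,0.07,0,0.017,0,0,0,0,0.07,0,0.017,0,0,0,0,0.07,-0.008,0,0,0,0,0,0.07,0,-0.015,0,0,0,0,0.07]

```text
clock: 8.12
eef_pos: [562.1, 20.9, 42.7]
eef_rot: [1.033, 1.571, -0.477]
wrist_force: [0.6, 0.3, 0.2]
finger_gap: 70.1
```

```bash
python3 look.py 572 23 8 wrist,scene; cp $(ls -t pics/wrist_*|head -1) pics/wv2.png
```

```text
wrist [571.8  23.5   8.3] resid 0.06 in line frame [-54.8  10.4] yaw err 0.035
scene [570.4  22.7   6.9] resid 0.15 in line frame [-56.2   9.7] yaw err 0.02
tcp [562.1  20.9  42.7] F [0.6 0.3 0.2] clk 8.125
```

View pics/wv2.png

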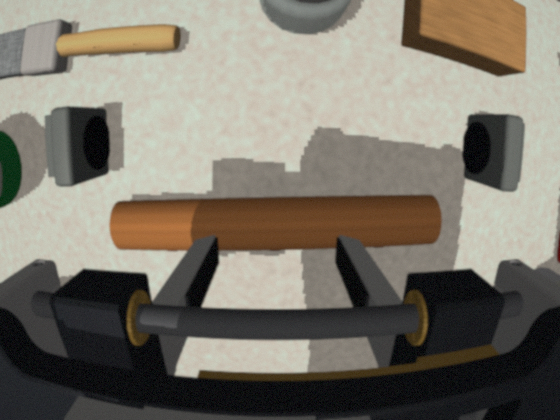

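The rod lies between the bracket faces with room at both ends, and both sockets are visible at (97,142) and (476,150). Two more full strokes follow, then a trimmed one.

Call:
step_arm:
  commands: [0.008,0,0,0,0,0,0.07,0,0.017,0,0,0,0,0.07,0,0.017,0,0,0,0,0.07,-0.008,0,0,0,0,0,0.07,0,-0.015,0,0,0,0,0.07]

```text
clock: 8.95
eef_pos: [581.1, 22.1, 42.7]
eef_rot: [0.998, 1.571, -0.512]
wrist_force: [0.1, -0.3, 0.1]
finger_gap: 70.1
```

Call:
step_arm:
  commands: [0.008,0,0,0,0,0,0.07,0,0.017,0,0,0,0,0.07,0,0.017,0,0,0,0,0.07,-0.008,0,0,0,0,0,0.07,0,-0.015,0,0,0,0,0.07]

```text
clock: 9.57
eef_pos: [600.0, 23.2, 42.7]
eef_rot: [0.926, 1.57, -0.583]
wrist_force: [0.2, -0.0, 0.7]
finger_gap: 70.0
```

```bash
python3 look.py 609.5 26.5 8 wrist,scene,side
```

```text
wrist [608.8  26.4   8.1] resid 0.06 in line frame [-17.7  11.5] yaw err 0.033
scene [607.4  25.8   7.6] resid 0.06 in line frame [-19.1  10.9] yaw err 0.027
side [608.   14.7   8. ] resid 1.32 in line frame [-19.1  -0.2] yaw err 0.032
tcp [600.   23.2  42.7] F [ 0.2 -0.   0.7] clk 9.575
```

Call:
step_arm:
  commands: [0.008,0,0,0,0,0,0.07,0,0.013,0,0,0,0,0.07,0,0.012,0,0,0,0,0.07,0,0.008,0,0,0,0,0.07,0,0,0,0,0,0,0.07]

```text
clock: 10.5
eef_pos: [634.0, 25.8, 34.9]
eef_rot: [1.85, 1.569, 0.34]
wrist_force: [0.1, 3.3, 8.3]
finger_gap: 69.8
```

Call:
step_arm:
  commands: [-0.008,0,0,0,0,0,0.07,-0.05,0,0,0,0,0,0.07,-0.05,0,0,0,0,0,0.07,-0.05,-0.02,0,0,0,0,0.07,0,0,0,0,0,0,0.07]

```text
clock: 11.12
eef_pos: [613.8, 24.0, 197.1]
eef_rot: [1.474, 1.564, -0.036]
wrist_force: [0.0, -0.3, -1.3]
finger_gap: 69.8
```

```bash
python3 look.py 626 27.5 8 wrist,scene,side; cp $(ls -t pics/wrist_*|head -1) pics/wv3.png; ls -t pics/scene_*|head -1
```

```text
wrist [625.2  28.2   8. ] resid 0.03 in line frame [-1.2 12.5] yaw err 0.031
scene [623.9  27.7   8.6] resid 0.1 in line frame [-2.5 12. ] yaw err 0.037
side [627.9 -21.7   9.3] resid 0.32 in line frame [ -0.9 -37.5] yaw err 0.045
tcp [613.8  24.  197.1] F [ 0.  -0.3 -1.3] clk 11.125
pics/scene_11.12.png
```

View pics/wv3.png

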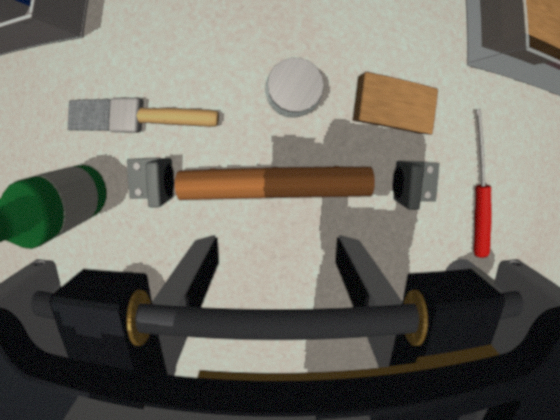

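The rod lies between the brackets, nearer the left one, with its ends at (178,184) and (373,181). From this near view I'll check the bracket line again.

Run:
```python
from h import *
st=manip.read_state(); im=manip.camera('wrist'); im=im[:,:,::-1].copy()
M=[]
for d in manip.outline_of('socket_left','wrist'):
    u=d['centre']; print(round(d['score'],2),np.round(u),d['pixels'].sum())
    if d['score']>.3 and 140<u[0]<220 and (120<u[1]<180 or 385<u[1]<445): M.append((d['pixels'].astype(np.float32),1 if u[1]<280 else -1))
def cost(p): return sum(np.abs(raster([proj(g,'wrist',st) for g in bracket(p,s)])-m).sum() for m,s in M)
x0=np.array([627,15.8,4.9]);s=np.array([x0]+[x0+d for d in np.diag([8,8,5.])])
r=minimize(cost,x0,method='Nelder-Mead',options=dict(initial_simplex=s,xatol=.05,fatol=.3));print(r.x,r.fun,[m.sum() for m,_ in M])
for sd in (1,-1):
    for g in bracket(r.x if M else x0,sd): cv2.polylines(im,[cv2.convexHull(np.round(proj(g,'wrist',st)).astype(np.int32))],True,(0,255,0),1)
cv2.polylines(im,[cv2.convexHull(np.round(proj(cyl(625.2,28.2,.08),'wrist',st)).astype(np.int32))],True,(255,0,255),1)
cv2.imwrite('pics/fin.png',cv2.resize(im[130:230,100:460],None,fx=2,fy=2))
```

```text
0.86 [179. 171.] 4026
[628.95710962  15.8987606    5.67872649] 2098.9375 [np.float32(4026.0)]
```

View pics/fin.png

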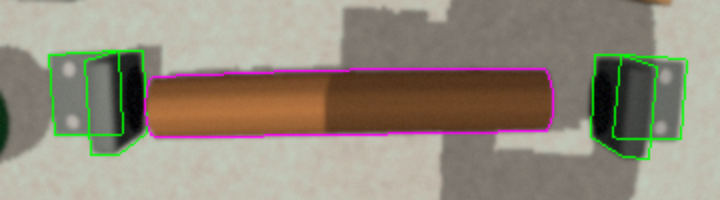

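```bash
python3 -c "
from cell import manip
print(manip.sign_off())"
```

```text
the job is handed in; nothing more can be done
None
```

I rolled the rod about 143 mm (1.3 turns) along the counter in eight top strokes with two spread fingertips. I then raised the hand to about 200 mm and handed the job in at about 11 s of the 64 s. It reported no verdict.

**Final position:** the wrist and scene cameras put the rod's middle 1 to 4 mm short of the socket line. It is about 12 mm off centre towards the left bracket, and the rod is 0.03 rad from parallel. All of these are within the limits, with the 1 to 4 mm range including a second fit of the bracket line that moved it about 2 mm.

**Checks that failed or disagreed:**
- **Side camera:** its fit along the rod disagreed by about 50 mm (y = -37 mm). I discounted it because the bottle and cup block its view; across the line it agreed (-0.9 mm).
- **Bracket outlines:** these were partly wrong, so I judged the bracket fit from the overlay, which matched well. The last check used only one bracket outline.
- **Early strokes:** the wrist force reached about 66 N of the 120 N limit. I eased the press by 0.7 mm, and the last stroke read 8 N.
- **Yaw:** a small correction I tried while pressing had no effect.
- **Not measured:** I did not re-measure whether the other objects had moved. The hand stayed clear of them.

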